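# Bring a swinging pouring kettle to rest over a mould

### The job

Lift the bottom-pour kettle by its wooden grip out of the forked stand and carry it, without spilling, to the mould. It swings freely from the grip: calm the swing and stop it so that its nozzle hangs still just above the middle of the mould's filler cup (about 30 mm above the rim, touching nothing), and keep it so for five seconds. The program finishes while still holding the kettle there; do not bump the mould and leave the other things on the bench alone.

Things in the scene. Friction and masses are not known exactly. Their poses are not given: they have to be found in the camera images.
- grip: Round wooden grip tube, 26 mm in diameter, 84 mm long, with 10 mm steel axle stubs ending 78 mm either side of its middle. Origin at its middle; y axis along the tube (x and z may roll about it). Mass 0.06 kg. At the start the stubs lie level in the stand's two forks, the tube's middle 280 mm above the table; pinch it across its diameter from above.
- kettle: Lidded bare-metal kettle, 84 mm wide, 87 mm high, on two rigid bail wires; all one rigid piece that swings about the grip tube's axis with hardly any friction. Origin on that axis at the grip's middle; z points up from kettle to grip, x is the swing direction, y along the grip. Mass 0.55 kg (+-25 percent). Swing period about 0.88 s; it barely dies down by itself. It spills beyond 0.5 rad.
- nozzle (a point): Centre of the lower end of the brass nozzle under the kettle (24 mm wide, 27 mm long), 252 mm below the grip's axis along the kettle's z axis.
- stand: Fixed aluminium parking stand. Origin on the table below the parked grip; y along the parked grip. Two posts at x = 150, y = +-66 mm, 259 mm high; from each an arm 12 mm wide, top at 275 mm, reaches to x = -16 mm with a fork at x = 0. Base plate from x = 20 to 180 mm. The -x side is open: the lifted kettle leaves that way, its bail wires between the arms.
- mould: Fixed closed plaster mould, a block 150 mm by 120 mm (its y axis along the short side) and 30 mm high, with two rubber straps and a filler cup in the middle of its top. Origin on the table under its middle.
- mould_mouth (a point): Centre of the filler cup's round mouth, level with its rim: 51 mm above the table, opening 72 mm across (80 mm over the outside).
- cup: Brown paper cup, 68 mm wide and 70 mm high, standing on the table; bystander. Origin at its underside.
- jar: Small glass jar with a white lid, 60 mm wide and 65 mm high, standing on the table; bystander. Origin at its underside.
- tub: White plastic bowl, 90 mm wide and 60 mm high, standing on the table; bystander. Origin at its underside.
- kettle_middle (a point): Centre of mass of the kettle, inside its pan, 188 mm below the grip's axis along the kettle's z axis.
- forks (a point): Point on the stand midway between its two forks, level with their tops: 305 mm above the table. Each fork is a slot 13 mm wide and 30 mm deep for the axle stub, so the grip leaves it straight up.
- lip (a point): Middle of the top of the keeper lip on the stand's base, 47 mm above the table, 8 mm thick. The parked kettle leans about 0.25 rad to +x of the stand, its nozzle held behind this lip. Once the grip is raised by some 15 mm the nozzle clears the lip and the kettle swings out to -x.
There are look-alikes about, which are no part of the job. What is meant by the mould is not yellow, and is the smaller of those in its own colour.

How it is judged:
On the way, in this order (a step that is already met when the one before it is completed fails the run):
1. the kettle is lifted clear of the stand: it hangs from the raised, held grip and no longer touches the stand (height (world z) of grip above 0.3 m and contact force between grip and stand below 0.1 N and contact force between grip and the fingers above 1 N), for 0.1 s.
2. the nozzle hangs still above the filler cup for four seconds: within 20 mm of its middle, 8 to 55 mm above the rim, turning slower than 0.25 rad/s (horizontal distance between nozzle and mould_mouth below 0.02 m and z of nozzle in the frame of mould_mouth between 0.008 and 0.055 m and angular speed of kettle below 0.25 rad/s and contact force between kettle and anything else below 0.2 N), for 4 s.
At the end, for the whole second after the job is handed in: The kettle hangs from the held grip and touches nothing else, its nozzle within 20 mm (horizontally) of the filler cup's middle and 8 to 55 mm above its rim, upright within 0.1 rad and turning slower than 0.25 rad/s; the robot is still holding the grip (all of step 2 and angle between kettle's own z axis and vertical below 0.1 rad and contact force between grip and the fingers above 1 N); the arm keeps its last pose, push and grip.
It fails at once if the kettle tips beyond 0.5 rad and spills (angle between kettle's own z axis and vertical above 0.5 rad).
It fails at once if the kettle bumps the mould (contact force between grip and mould above 2 N).
It fails at once if the kettle is dropped (height (world z) of grip below 0.25 m).
It fails at once if a bystander is disturbed (distance of any of cup, jar, tub from where it was at the start of the episode above 0.03 m).
It also fails if it takes over 48 s, if anything falls off the work surface, if the arm or the gripper's body presses on something with over 40 N, if the wrist force passes 120 N, or if a joint passes its speed limit or range.

### The arm

A 6-joint arm with a two-finger parallel gripper is mounted at the origin on the work surface. World frame = base frame: x ahead of the robot, y to its left, z up, the work surface at z = 0. Lengths are in m, angles in rad, forces in N, time in s.
With the tool pointing down it reaches from about 0.275 to 0.75 m from the base axis. Payload 10.2 kg.
Tool frame: the origin (TCP) lies midway between the tips of the shut fingers; the grasp point (between the pads) lies 19 mm behind it; z points along the fingers, y is the line along which they close (so a half turn about z gives the same grasp; the last joint's range is limited). The gripper opens to 85 mm and grips with 20 to 120 N. Pads are 22 mm wide; open, the fingers measure 114 mm over their backs; the gripper's body (76 mm by 85 mm) begins 54 mm behind the grasp point. The pads swing forward as they close: fully open they stand 13 mm farther back than shut.
Start: joints at [0.878, 0.313, 1.498, -0, 1.331, -0.223], TCP at [0.238, 0.468, 0.231] pointing down, gripper open.
Joint ranges: [-2.94, 2.94], [-0.97, 2.17], [0.19, 2.56], [-1.23, 4.37], [0.02, 3.11], [-2.88, 2.88]. Speed limits (rad/s): [2.39, 2.39, 3.01, 3.14, 3.14, 3.14].

### API

Orientations are given as a rotation vector (axis times angle).
In Python, from workcell import bot gives the robot as it stands.
- The arm moves only by the tool servo_tool, never from a script. Its argument "motion" is a list that holds one entry, the list of rows, each a list of 5 numbers: the shift along the world's x, y, z in m, then the turn about the world's z in degrees, then the finger opening in m, from 0 to 0.0854. In form: [[[x, y, z, yaw, hand], ...]]. A call has 1 to 10 rows; each row is the pose to reach, as a shift and turn from the pose commanded when the call began; what a row does not reach only later rows make up. A row lasts 1/10 s, in which the tool goes at most 50 mm and 8.59 degrees, less where a joint would pass 70% of its speed; a pose out of reach is approached as far as the arm can. A call with a gripper value outside its range is refused whole. The fingers move at their own pace and stop on an object; "force" is the grip in N (left out, the last holds). Time passes only in rows, so rows that repeat a pose let the fingers close. It gives the time, the measured TCP pose, the force, the opening and the grip force at its end, in the units of the state.
- bot.read_state(): the state, without advancing time (a new reading comes with each control period).
- bot.camera(name): name is "scene" or "top" or "wrist"; returns the picture (384x512x3 uint8, red, green, blue); there is no depth.
- bot.camera_params(name): a dict with "vertical_fov" (degrees; the focal length in pixels is half the picture's height over the tangent of half this angle, whatever the lens; pixels are square), "cx", "cy" (the principal point, pixels), "extrinsics" (4x4, takes a point from world to camera coordinates). Camera axes: x right, y up, looking along -z (the intrinsics and any distortion apply to the point x, -y, -z); pixel columns grow to the right and rows downward; lengths in m; the calibration is good to about 2 mm. A picture is of the moment at which its call begins: read the wrist's pose just before it. camera_params takes no time and is no camera call; for the wrist camera it gives the pose at the moment of the call.
- bot.job_done(): hands the job in; it is judged then, once.
The state is a dict: "t": time; "joint_positions": joint angles; "joint_vel": joint speeds; "tau": joint torques, N m; "tcp_pos": TCP position; "orientation": TCP orientation; "force": force on the tool from outside, world axes, zero at the start; "moment": the same for the moment, N m; "gripper_width": finger opening in m; "gripper_force": force on a finger pad.
Only numpy, scipy, OpenCV 4.12 (cv2) and the standard library are available. Lean on these libraries where they do the work, as an engineer would, in place of code of your own. Each camera call takes 0.05 s, during which the arm holds its last target. There are 200 camera calls.

## Working session

There is one attempt and no reset: what is moved stays moved. The work goes in short steps, Python scripts to look and compute and a tool call to move; the robot and the scene stay as the last step left them, time stands still between calls to the robot, and variables do not carry over. Pictures are saved under pics/ and viewed, at most 10 in all, crops included, and the job is handed in when it is done.

Besides the shell and the picture viewer there is one more tool, called after "Request:" as name([rows], argument=value, ...), one row to a line, values as JSON. servo_tool: Moves the arm, as the interface text tells. Its arguments: {"type":"object","properties":{"motion":{"type":"array"},"force":{"type":"number"}},"required":["motion"]}

```bash
mkdir -p pics; ls; python3 - <<'E'
from workcell import bot
import cv2,numpy as np
s=bot.read_state();print({k:np.round(v,3).tolist() for k,v in s.items()})
for n in("scene","top"):
    im=bot.camera(n);cv2.imwrite(f"pics/{n}0.png",im[:,:,::-1]);p=bot.camera_params(n);print(n,p)
E
```

```text
pics
{'t': 0.0, 'joint_positions': [0.878, 0.313, 1.498, -0.0, 1.331, -0.223], 'joint_vel': [-0.002, -0.0, 0.002, -0.0, 0.002, -0.001], 'tau': [0.0, -41.228, -25.974, -0.0, 0.004, -0.0], 'tcp_pos': [0.238, 0.468, 0.231], 'orientation': [-0.731, -3.055, 0.002], 'force': [-0.347, -0.029, 0.519], 'moment': [-0.007, -0.022, -0.019], 'gripper_force': 0.0, 'gripper_width': 0.085}
scene {'vertical_fov': 53.19350008995926, 'cx': 259.79068277877195, 'cy': 185.2722474380803, 'extrinsics': array([[ 0.34648134,  0.93801266,  0.00910626, -0.18233785],
       [-0.66986251,  0.24061346,  0.70241682,  0.1953882 ],
       [ 0.65668478, -0.24947426,  0.71170759, -1.61325929],
       [ 0.        ,  0.        ,  0.        ,  1.        ]])}
top {'vertical_fov': 47.70574309764658, 'cx': 255.45398232860728, 'cy': 192.75540038448793, 'extrinsics': array([[-0.00198499, -0.99995034, -0.00976608,  0.01520536],
       [ 0.98201772, -0.00379284,  0.18875064, -0.53502036],
       [-0.18877831, -0.00921579,  0.98197649, -1.53878084],
       [ 0.        ,  0.        ,  0.        ,  1.        ]])}
```

View pics/scene0.png

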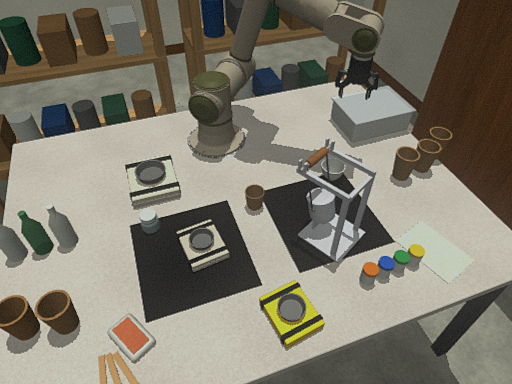

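View pics/top0.png

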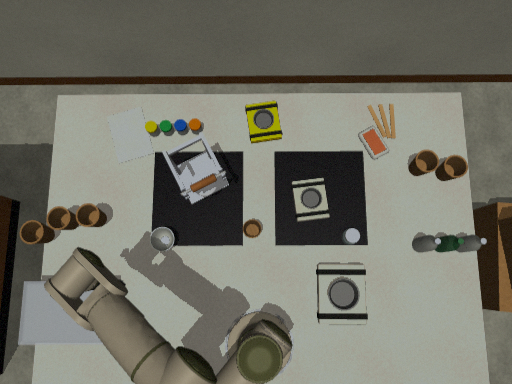

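The candidates for the mould in top are small white (311,199), large white (343,293) and yellow (264,120). I choose the small white one, which is at (202,242) in scene. The grip is at top (203,184) and scene (316,158). Next I'll check both in close crops.

```bash
python3 - <<'E'
import cv2,numpy as np
t=cv2.imread("pics/top0.png");s=cv2.imread("pics/scene0.png")
def crop(im,x,y,w,h,k):
    c=cv2.resize(im[y:y+h,x:x+w],None,fx=k,fy=k,interpolation=cv2.INTER_CUBIC)
    for i in range(0,w,10):cv2.putText(c,str(x+i),(i*k,8),0,.3,(0,0,255));cv2.line(c,(i*k,0),(i*k,h*k),(0,0,255) if 0 else (90,90,200),1) if i%20==0 else 0
    for j in range(0,h,10):cv2.putText(c,str(y+j),(0,j*k+4),0,.3,(0,0,255));cv2.line(c,(0,j*k),(12,j*k),(90,90,200),1)
    return c
a=np.hstack([crop(t,160,135,80,75,5),crop(t,285,170,60,60,5)[:, :300].copy() if 0 else cv2.copyMakeBorder(crop(t,285,170,60,60,5),0,75,0,0,cv2.BORDER_CONSTANT)])
b=np.hstack([crop(s,290,130,95,130,4),cv2.copyMakeBorder(crop(s,170,215,65,60,6),0,160,0,0,cv2.BORDER_CONSTANT)])
cv2.imwrite("pics/ct.png",a);cv2.imwrite("pics/cs.png",b);print(a.shape,b.shape)
E
```

```text
(375, 700, 3) (520, 770, 3)
```

View pics/ct.png

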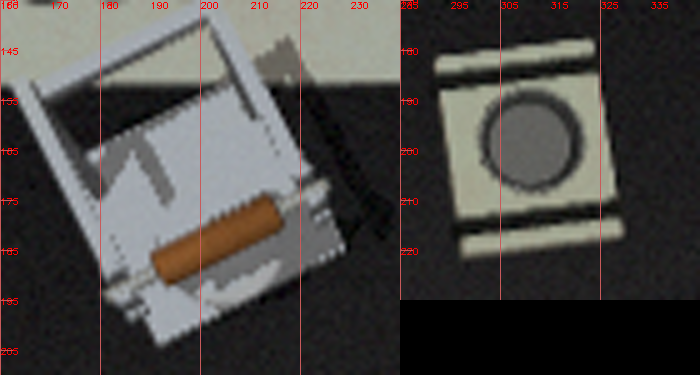

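View pics/cs.png

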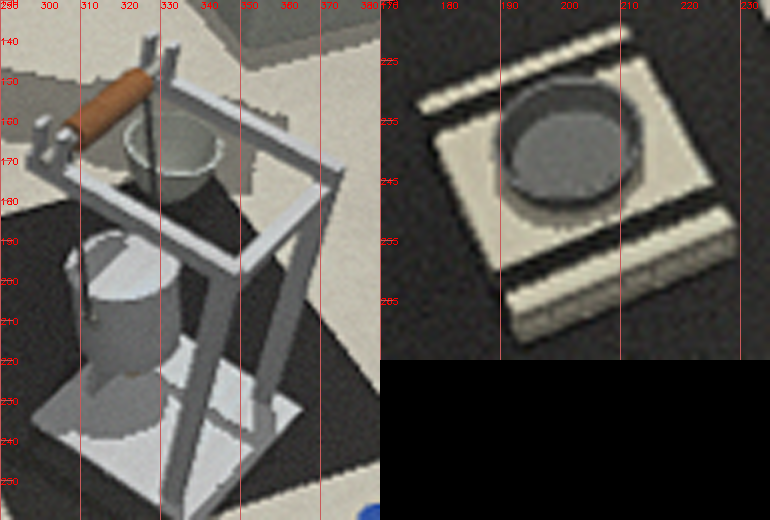

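The crops confirm the small white mould: two black straps, rim centre at top (311.2,198) and scene (201.3,238.8). The grip's middle is at top ≈(203.4,182.6) and scene ≈(317,156.5), in the forks, with the stand's open side towards the image bottom in top. Now I'll triangulate.

```bash
cat > h.py <<'E'
import numpy as np,cv2
from workcell import bot
def cam(n):
    p=bot.camera_params(n);return p["extrinsics"],192/np.tan(np.radians(p["vertical_fov"]/2)),p["cx"],p["cy"]
def ray(c,u):
    E,f,cx,cy=c;d=np.array([(u[0]-cx)/f,-(u[1]-cy)/f,-1.])
    d=E[:3,:3].T@d;return -E[:3,:3].T@E[:3,3],d/np.linalg.norm(d)
def proj(c,X):
    E,f,cx,cy=c;q=E[:3,:3]@X+E[:3,3];return np.array([cx+f*q[0]/-q[2],cy-f*q[1]/-q[2]])
def tri(obs):
    A=0;b=0
    for c,u in obs:
        o,d=ray(c,u);P=np.eye(3)-np.outer(d,d);A=A+P;b=b+P@o
    X=np.linalg.solve(A,b);return X,[np.round(proj(c,X)-u,1).tolist() for c,u in obs]
def onz(c,u,z):
    o,d=ray(c,u);return o+d*(z-o[2])/d[2]
def brown(im,roi):
    x,y,w,h=roi;v=im[y:y+h,x:x+w].astype(int)
    m=((v[...,0]-v[...,2])>60).astype(np.uint8);n,l,st,ce=cv2.connectedComponentsWithStats(m)
    i=1+st[1:,4].argmax();ys,xs=np.nonzero(l==i);return cv2.minAreaRect(np.float32(np.c_[xs+x,ys+y])),len(xs)
E
python3 - <<'E'
from h import *
T,S=cam("top"),cam("scene")
t=cv2.imread("pics/top0.png")[:,:,::-1];s=cv2.imread("pics/scene0.png")[:,:,::-1]
rt,nt=brown(t,(180,165,45,35));rs,ns=brown(s,(295,135,45,40));print(rt,nt,rs,ns)
X,e=tri([(T,rt[0]),(S,rs[0])]);print("grip",X,e,np.hypot(*X[:2]),np.degrees(np.arctan2(X[1],X[0])))
Xm,e=tri([(T,(311.2,198)),(S,(201.3,238.8))]);print("mouth",Xm,e,onz(T,(311.2,198),.051),onz(S,(201.3,238.8),.051))
for r,c in((rt,T),(rs,S)):
    b=cv2.boxPoints(r);k=np.argsort([np.linalg.norm(b[i]-b[i-1]) for i in range(4)])[:2]
    P=[onz(c,(b[i]+b[i-1])/2,.28) for i in k];d=P[1]-P[0];print("axis",np.round(P,3).tolist(),np.linalg.norm(d),np.degrees(np.arctan2(d[1],d[0])))
for n,u,z in(("stubA",(225,172),.28),("stubB",(181,193.5),.28),("armcorner",(202,137),.275),("armcorner2",(162,152),.275),("tub",(162,239),.06),("cup",(253,229),.07),("jar",(351,236),.065),("big",(343,293),.05)):print(n,onz(T,u,z))
E
```

```text
((202.9880828857422, 182.92733764648438), (6.567025661468506, 25.942079544067383), 62.241458892822266) 163 ((317.15576171875, 154.78688049316406), (6.017733573913574, 22.278419494628906), 50.194427490234375) 129
grip [0.52207608 0.17577176 0.2852369 ] [[-0.1, -0.0], [-0.1, 0.0]] 0.5508712649474788 18.607269941306615
mouth [ 0.51636947 -0.19105257  0.04193125] [[0.1, 0.0], [0.1, -0.0]] [ 0.51479909 -0.18969058  0.051     ] [ 0.52318155 -0.19212809  0.051     ]
axis [[0.504, 0.212, 0.28], [0.542, 0.14, 0.28]] 0.0811347913013287 -61.64758089790046
axis [[0.537, 0.142, 0.28], [0.496, 0.218, 0.28]] 0.08562034913455308 118.1954603995515
stubA [0.55810467 0.10746186 0.28      ]
stubB [0.48957144 0.24443902 0.28      ]
armcorner [0.67544832 0.18327225 0.275     ]
armcorner2 [0.62598512 0.31039115 0.275     ]
tub [0.36629646 0.34796929 0.06      ]
cup [0.40006543 0.02246429 0.07      ]
jar [ 0.374622   -0.32562669  0.065     ]
big [ 0.17667694 -0.29216289  0.05      ]
```

Request:
servo_tool([
  [[0.01, -0.02, 0.04, -6, 0.085], [0.04, -0.05, 0.08, -12, 0.085], [0.075, -0.08, 0.11, -18, 0.085], [0.11, -0.115, 0.13, -24, 0.085], [0.145, -0.15, 0.14, -30, 0.085], [0.18, -0.185, 0.14, -34.8, 0.085], [0.215, -0.22, 0.14, -34.8, 0.085], [0.25, -0.255, 0.14, -34.8, 0.085], [0.275, -0.28, 0.14, -34.8, 0.085], [0.285, -0.292, 0.14, -34.8, 0.085]],
])

```text
t: 1.1
tcp_pos: [0.525, 0.1728, 0.3699]
orientation: [-1.616, -2.693, 0.003]
force: [0.2, 0.4, -1.3]
gripper_width: 0.085
gripper_force: 0.0
```

Request:
servo_tool([
  [[0, 0, 0, 0, 0.085], [0, 0, 0, 0, 0.085]],
])

```text
t: 1.3
tcp_pos: [0.5222, 0.1767, 0.3712]
orientation: [-1.611, -2.697, -0.0]
force: [0.3, -0.7, 0.1]
gripper_width: 0.0848
gripper_force: 0.0
```

```bash
python3 - <<'E'
from h import *
import pickle
T,S=cam("top"),cam("scene")
for v in(235.8,236.5):
    X,e=tri([(T,(311.2,197.8)),(S,(201.3,v))]);print("mouth",X,e,onz(S,(201.3,v),.051))
s=bot.read_state();W=cam("wrist");im=bot.camera("wrist");cv2.imwrite("pics/w1.png",im[:,:,::-1])
pickle.dump((W,s),open("w1.pkl","wb"))
print(s["t"],s["tcp_pos"],s["orientation"],s["force"],s["joint_positions"],W[0],W[1:])
print(proj(W,np.array([.523,.176,.28])),proj(W,np.array([.516,-.19,.051])))
E
```

```text
mouth [ 0.5148394  -0.18945101  0.05468408] [[0.1, 0.0], [0.1, -0.0]] [ 0.51194556 -0.18929261  0.051     ]
mouth [ 0.51533307 -0.18982277  0.05189712] [[0.1, 0.0], [0.1, -0.0]] [ 0.51458098 -0.18995767  0.051     ]
1.3 [0.52219057 0.17674716 0.37123008] [-1.61062412e+00 -2.69662410e+00 -1.85090365e-05] [ 0.25357636 -0.68430659  0.11862907] [ 1.13638312e-01  3.23880286e-01  1.12620629e+00  3.70692559e-04
  1.69196864e+00 -3.80287576e-01] [[ 8.80564606e-01  4.73925818e-01 -5.41915076e-04 -5.43808541e-01]
 [-4.49305851e-01  8.34455317e-01 -3.19074562e-01  1.72451504e-01]
 [-1.50765469e-01  2.81209251e-01  9.47729461e-01 -4.83551109e-01]
 [ 0.00000000e+00  0.00000000e+00  0.00000000e+00  1.00000000e+00]] (np.float64(332.87703864323174), 255.48725946997294, 188.7465109896566)
[255.46837433 195.48649692] [149.9953588  326.38294372]
```

View pics/w1.png

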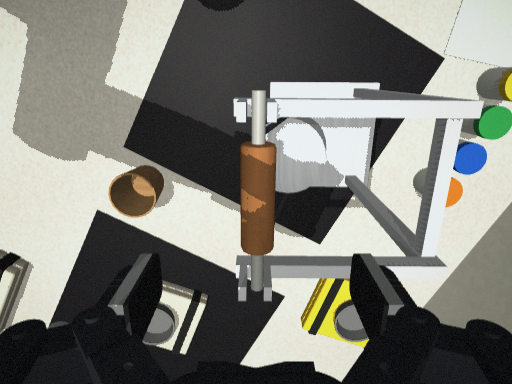

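The wrist view shows the tube upright in the picture between columns 241 and 275, rows 142–254, with its middle at (257.8,198). My estimate projects to (255.5,195.5), so the grip is at about (0.525,0.175). The mould's cup sits near (153,323), as predicted. Next I descend.

Request:
servo_tool([
  [[0.003, -0.0015, -0.02, 0, 0.085], [0.003, -0.0015, -0.05, 0, 0.085], [0.003, -0.0015, -0.08, 0, 0.085], [0.003, -0.0015, -0.1, 0, 0.085], [0.003, -0.0015, -0.11, 0, 0.085], [0.003, -0.0015, -0.112, 0, 0.085], [0.003, -0.0015, -0.112, 0, 0.085]],
])

```text
t: 2.05
tcp_pos: [0.5257, 0.1752, 0.2603]
orientation: [1.61, 2.697, 0.001]
force: [-0.1, 0.8, -0.1]
gripper_width: 0.0848
gripper_force: 0.0
```

Request:
servo_tool([
  [[0, 0, 0, 0, 0.02], [0, 0, 0, 0, 0.02], [0, 0, 0, 0, 0.02], [0, 0, 0, 0, 0.02], [0, 0, 0, 0, 0.02], [0, 0, 0, 0, 0.02], [0, 0, 0, 0, 0.02]],
], force=80)

```text
t: 2.75
tcp_pos: [0.5252, 0.1743, 0.2597]
orientation: [-1.611, -2.696, 0.002]
force: [-5.4, -2.2, 4.1]
gripper_width: 0.0243
gripper_force: 78.1
```

```bash
python3 - <<'E'
from h import *
s=bot.read_state();print({k:np.round(v,3).tolist() for k,v in s.items()})
im=bot.camera("scene");cv2.imwrite("pics/s2.png",cv2.resize(im[110:270,250:400,::-1],None,fx=3.5,fy=3.5,interpolation=2))
E
```

```text
{'t': 2.75, 'joint_positions': [0.109, 0.358, 1.361, -0.001, 1.424, -0.384], 'joint_vel': [0.002, 0.0, 0.0, 0.0, 0.0, 0.002], 'tau': [0.453, -41.659, -26.953, 0.408, -1.186, -0.061], 'tcp_pos': [0.525, 0.174, 0.26], 'orientation': [-1.611, -2.696, 0.002], 'force': [-5.365, -2.231, 4.126], 'moment': [-0.38, 0.769, -0.058], 'gripper_force': 78.118, 'gripper_width': 0.024}
```

View pics/s2.png

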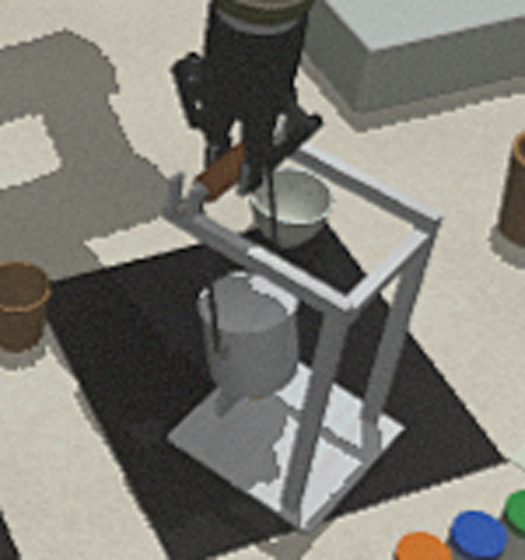

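The picture shows the pads around the tube's middle with the kettle still parked. Grip force is 78 N at 24 mm opening. I lift straight up, then measure the swing.

Request:
servo_tool([
  [[0, 0, 0.005, 0, 0.02], [0, 0, 0.01, 0, 0.02], [0, 0, 0.02, 0, 0.02], [0, 0, 0.037, 0, 0.02], [0, 0, 0.052, 0, 0.02], [0, 0, 0.062, 0, 0.02], [0, 0, 0.065, 0, 0.02], [0, 0, 0.065, 0, 0.02]],
], force=100)

```text
t: 3.6
tcp_pos: [0.5257, 0.1746, 0.3244]
orientation: [1.611, 2.697, 0.0]
force: [-1.7, -0.4, -6.9]
gripper_width: 0.0235
gripper_force: 98.7
```

```bash
python3 - <<'E'
from h import *
import pickle
L=[]
for i in range(20):
    s=bot.read_state();L.append((s,bot.camera("scene")))
pickle.dump(L,open("seq1.pkl","wb"))
ex=np.array([.8806,.4739])
for s,im in L: print(round(s["t"],3),np.round(s["tcp_pos"],4),np.round(s["force"],2),"Fx",round(float(s["force"][:2]@ex),2),np.round(s["moment"],2),s["gripper_width"].round(4))
a=[cv2.resize(L[i][1][110:270,260:380,::-1],None,fx=2.2,fy=2.2) for i in(0,4,9)]
cv2.imwrite("pics/q1.png",np.hstack(a))
E
```

```text
Traceback (most recent call last):
AttributeError: 'float' object has no attribute 'round'
```

```bash
python3 - <<'E'
from h import *
import pickle
L=pickle.load(open("seq1.pkl","rb"))
ex=np.array([.8806,.4739])
for s,im in L: print(round(s["t"],3),np.round(s["tcp_pos"],4),np.round(s["force"],2),"Fx",round(float(s["force"][:2]@ex),2),np.round(s["moment"],2))
a=[cv2.resize(L[i][1][110:270,260:380,::-1],None,fx=2.2,fy=2.2) for i in(0,5,9)]
cv2.imwrite("pics/q1.png",np.hstack(a))
E
```

```text
3.6 [0.5257 0.1746 0.3244] [-1.7  -0.35 -6.89] Fx -1.67 [-0.12  0.17  0.  ]
3.65 [0.5256 0.1746 0.3238] [-0.34 -0.25 -7.39] Fx -0.42 [-0.06  0.07  0.02]
3.7 [0.5255 0.1746 0.3235] [-0.72 -0.47 -8.08] Fx -0.85 [-0.01  0.04 -0.06]
3.75 [0.5256 0.1747 0.3235] [ 0.94 -0.69 -7.73] Fx 0.5 [-0.   -0.04  0.09]
3.8 [0.5256 0.1747 0.3236] [-0.11  0.18 -6.97] Fx -0.01 [ 0.06 -0.13 -0.02]
3.85 [0.5257 0.1747 0.3237] [ 1.2   0.48 -5.82] Fx 1.28 [ 0.09 -0.16  0.02]
3.9 [0.5258 0.1747 0.3239] [ 1.54  0.03 -6.12] Fx 1.37 [ 0.09 -0.22 -0.03]
3.95 [0.5258 0.1747 0.3241] [ 1.99 -0.07 -5.89] Fx 1.72 [ 0.11 -0.19  0.01]
4.0 [0.5258 0.1747 0.3242] [ 1.45 -0.15 -5.44] Fx 1.21 [ 0.13 -0.14 -0.03]
4.05 [0.5258 0.1747 0.3242] [ 1.17  1.73 -5.38] Fx 1.85 [ 0.06 -0.16  0.04]
4.1 [0.5257 0.1747 0.3242] [ 0.22  1.58 -6.64] Fx 0.95 [ 0.08 -0.08 -0.02]
4.15 [0.5257 0.1746 0.3242] [ 0.26  0.72 -7.17] Fx 0.57 [ 0.02  0.02 -0.01]
4.2 [0.5256 0.1746 0.3242] [-0.04 -1.27 -7.23] Fx -0.64 [-0.01  0.03 -0.07]
4.25 [0.5256 0.1746 0.3242] [-0.73 -0.37 -6.45] Fx -0.82 [-0.09  0.13 -0.04]
4.3 [0.5255 0.1745 0.3242] [-1.6  -0.86 -6.05] Fx -1.82 [-0.07  0.17 -0.05]
4.35 [0.5255 0.1745 0.3242] [-1.23 -0.53 -6.25] Fx -1.33 [-0.09  0.15  0.01]
4.4 [0.5255 0.1745 0.3243] [-2.52 -1.54 -6.12] Fx -2.95 [-0.09  0.2  -0.  ]
4.45 [0.5256 0.1746 0.3243] [-0.95 -0.27 -6.28] Fx -0.96 [-0.11  0.2   0.04]
4.5 [0.5256 0.1746 0.3243] [-0.63  0.29 -6.55] Fx -0.42 [-0.05  0.14  0.03]
4.55 [0.5256 0.1746 0.3243] [-0.25 -0.24 -7.15] Fx -0.33 [-0.04  0.15 -0.01]
```

View pics/q1.png

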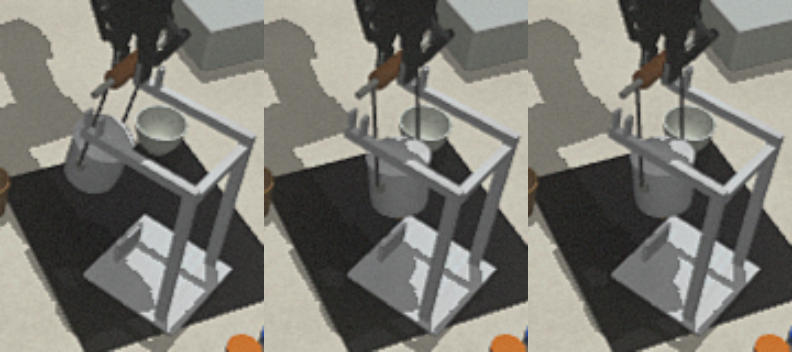

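The kettle swings freely at the left (-x) in frame 1 and near the middle in the later ones, clear of the stand. I'll fit the swing from force and moment and plan an exit that cancels it.

```bash
cat > p.py <<'E'
from h import *
ex=np.array([.8806,.4739]);ey=np.array([-.4739,.8806]);w=7.14;L=9.81/w**2
def fit(S,w=w):
    t=np.array([s["t"] for s in S]);F=np.array([s["force"][:2]@ex for s in S]);M=np.array([s["moment"][:2]@ey for s in S])
    t0=t[-1];n=len(t);B=np.c_[np.cos(w*(t-t0)),np.sin(w*(t-t0))]
    # joint: F=kF*th+bF, M=kM*th+bM
    Z=np.c_[B,np.ones(n)];cF=np.linalg.lstsq(Z,F,rcond=None)[0];cM=np.linalg.lstsq(Z,M,rcond=None)[0]
    return t0,cF,cM,F-Z@cF,M-Z@cM
def plan(th,dth,N,D,delay=.03,dt=.1):
    # velocities v_k in row k starting delay after now; z = th + i dth/w ; each velocity step dv -> dth -= dv/L
    z0=(th+1j*dth/w)
    T=delay+dt*np.arange(N+1);Tend=T[-1]
    def ph(t): return np.exp(-1j*w*t)
    # dv = G v, dv size N+1
    G=np.zeros((N+1,N))
    for k in range(N): G[k,k]+=1;G[k+1,k]-=1
    C=(-1j/(w*L)*np.exp(-1j*w*(Tend-T)))@G
    z=z0*ph(Tend)
    A=np.vstack([C.real,C.imag,np.ones(N)*dt]);b=np.array([-z.real,-z.imag,D])
    H=G.T@G+1e-3*np.eye(N);Hi=np.linalg.inv(H)
    v=Hi@A.T@np.linalg.solve(A@Hi@A.T,b)
    # sim
    ths=[];zz=z0;tt=0
    for k in range(N+1):
        for q in np.linspace(0,1,5): ths.append((zz*ph((T[k]-tt)*q)).real)
        zz=zz*ph(T[k]-tt)-1j/(w*L)*(G@v)[k];tt=T[k]
    return v,np.cumsum(v)*dt,np.abs(ths).max(),abs(zz)
E
python3 - <<'E'
from p import *
import pickle
S=[s for s,_ in pickle.load(open("seq1.pkl","rb"))][1:]
for ww in(6.8,7.0,7.14,7.3,7.5):
    t0,cF,cM,rF,rM=fit(S,ww);print(ww,t0,cF.round(3),cM.round(3),rF.std().round(3),rM.std().round(4))
t0,cF,cM,*_=fit(S)
k=.6*.188*w**2;print("amp F",np.hypot(*cF[:2])/k,"phaseF",np.arctan2(cF[1],cF[0]),"phaseM",np.arctan2(cM[1],cM[0]))
E
```

```text
6.8 4.55 [-0.89   1.33  -0.037] [ 0.118 -0.19   0.005] 0.551 0.0215
7.0 4.55 [-0.767  1.441 -0.016] [ 0.099 -0.203  0.003] 0.524 0.022
7.14 4.55 [-6.750e-01  1.508e+00 -1.000e-03] [ 0.085 -0.21   0.001] 0.508 0.0243
7.3 4.55 [-0.564  1.573  0.014] [ 0.069 -0.216 -0.001] 0.494 0.0286
7.5 4.55 [-0.422  1.635  0.032] [ 0.048 -0.221 -0.003] 0.483 0.0355
amp F 0.28730240785990285 phaseF 1.9913887717567236 phaseM -1.1858783544365148
```

```bash
python3 - <<'E'
from p import *
import pickle
Q=pickle.load(open("seq1.pkl","rb"));S=[s for s,_ in Q]
C=cam("scene");g=np.array([.5257,.1746,.343])
def pt(th,r=.181): return proj(C,g+np.r_[ex*np.sin(th)*r,-r*np.cos(th)])
print([pt(a).round(1).tolist() for a in(-.3,-.2,-.1,0,.1,.2,.3)])
t0,cF,cM,*_=fit(S[1:])
d=lambda t:-(cM[0]*np.cos(w*(t-t0))+cM[1]*np.sin(w*(t-t0)))/np.hypot(*cM[:2])
print([round(d(s["t"]),2) for s in S])
# horizontal shift of kettle body between frames: render fit by warping frame patch
ims=[cv2.cvtColor(im,cv2.COLOR_RGB2GRAY).astype(np.float32) for _,im in Q]
bg=np.median(ims,0)
for i in range(0,20):
    # wire/lid-side: dark-mat rows below arm; count grey pixels left edge and bottom
    a=ims[i][170:212,275:345];m=(Q[i][1][170:212,275:345].min(2)>70)
    rows=[(np.nonzero(m[r])[0][:1]+275).tolist() for r in(12,18,24,30)]
    print(S[i]["t"].__round__(2),rows,end=" ")
E
```

```text
[[299.2, 175.7], [303.6, 179.4], [308.1, 182.6], [312.7, 185.6], [317.5, 188.2], [322.4, 190.3], [327.3, 192.1]]
[np.float64(-0.77), np.float64(-0.5), np.float64(-0.17), np.float64(0.19), np.float64(0.52), np.float64(0.78), np.float64(0.95), np.float64(1.0), np.float64(0.92), np.float64(0.73), np.float64(0.44), np.float64(0.1), np.float64(-0.25), np.float64(-0.58), np.float64(-0.83), np.float64(-0.97), np.float64(-0.99), np.float64(-0.89), np.float64(-0.68), np.float64(-0.38)]
3.6 [[275], [290], [294], [342]] 3.65 [[275], [293], [294], [343]] 3.7 [[275], [297], [297], [302]] 3.75 [[275], [301], [301], [303]] 3.8 [[275], [305], [305], [306]] 3.85 [[275], [308], [309], [309]] 3.9 [[275], [310], [310], [311]] 3.95 [[275], [310], [311], [312]] 4.0 [[275], [310], [311], [311]] 4.05 [[275], [308], [308], [309]] 4.1 [[275], [305], [305], [306]] 4.15 [[275], [301], [301], [303]] 4.2 [[275], [297], [297], [302]] 4.25 [[275], [293], [294], [343]] 4.3 [[275], [290], [294], [342]] 4.35 [[275], [288], [294], [343]] 4.4 [[275], [288], [294], [343]] 4.45 [[275], [289], [294], [343]] 4.5 [[275], [290], [294], [343]] 4.55 [[275], [294], [295], [305]]
```

```bash
cat > ang.py <<'E'
from p import *
C=cam("scene")
f_=np.linspace(0,2*np.pi,60)
def sil(g,th,row):
    c,s=np.cos(th),np.sin(th);P=[]
    for r in(.140,.225):
        for a in f_:
            x,y=.042*np.cos(a),.042*np.sin(a)
            h=x*c+r*s; z=x*s-r*c
            P.append(proj(C,g+np.r_[ex*h+ey*y,z]))
    m=np.zeros((384*4,512*4),np.uint8);hull=cv2.convexHull(np.float32(P))
    cv2.fillConvexPoly(m,np.int32(hull*4),1);xs=np.nonzero(m[int(row*4)+2])[0];return (xs[0]/4,xs[-1]/4) if len(xs) else (np.nan,np.nan)
E
python3 - <<'E'
from ang import *
import pickle
from scipy.optimize import least_squares
Q=pickle.load(open("seq1.pkl","rb"));g=np.array([.5257,.1746,.343])
A=np.linspace(-.35,.35,29);X=[sil(g,a,188)[0] for a in A];print(np.round(X[::4],1))
t=[];th=[]
for s,im in Q:
    G=im.min(2).astype(float)[186:191,280:320].mean(0);i=np.argmax(G>72);x=280+i-(G[i]-72)/(G[i]-G[i-1])+.5
    t.append(s["t"]);th.append(np.interp(x,X,A))
t=np.array(t);th=np.array(th);print(th.round(3))
r=least_squares(lambda p:p[0]*np.cos(p[3]*(t-4.6))+p[1]*np.sin(p[3]*(t-4.6))+p[2]-th,[-.05,.2,0,7.1]);print(r.x,np.hypot(*r.x[:2]),np.std(r.fun))
S=[s for s,_ in Q][1:];t0,cF,cM,*_=fit(S,r.x[3]);print(cM,np.arctan2(-cM[1],-cM[0])+r.x[3]*(t0-4.6),np.arctan2(r.x[1],r.x[0]))
print(bot.read_state()["t"])
E
```

```text
[285.2 286.2 290.  295.8 301.2 306.  310.2 314.5]
[-0.149 -0.097 -0.023  0.053  0.136  0.195  0.232  0.248  0.234  0.195
  0.138  0.054 -0.021 -0.094 -0.147 -0.172 -0.174 -0.167 -0.138 -0.082]
[-0.02398826  0.21678136  0.02671317  7.0976023 ] 0.21810455309895463 0.006562028301597565
[ 0.08917922 -0.2076776   0.00141024] 1.6215177939259715 1.6810044098957708
4.6
```

```bash
sed -i 's/w=7.14/w=7.1/' p.py; python3 - <<'E'
from p import *
for d in(.02,.04):
  for N in(12,14,16,18,20):
    v,u,m,e=plan(-.021,1.70,N,-.182,d);print(d,N,m.round(2),e.round(4),u.round(3).tolist())
E
```

```text
0.02 12 0.26 0.0 [-0.001, -0.004, -0.011, -0.026, -0.048, -0.076, -0.107, -0.136, -0.159, -0.173, -0.18, -0.182]
0.02 14 0.26 0.0 [-0.001, -0.002, -0.008, -0.02, -0.041, -0.069, -0.1, -0.129, -0.152, -0.167, -0.174, -0.178, -0.18, -0.182]
0.02 16 0.24 0.0 [-0.0, -0.0, -0.003, -0.01, -0.024, -0.045, -0.071, -0.097, -0.119, -0.136, -0.146, -0.153, -0.16, -0.167, -0.176, -0.182]
0.02 18 0.24 0.0 [0.0, 0.0, -0.001, -0.006, -0.016, -0.03, -0.048, -0.066, -0.082, -0.095, -0.106, -0.115, -0.125, -0.138, -0.151, -0.165, -0.176, -0.182]
0.02 20 0.24 0.0 [0.001, 0.002, 0.001, -0.004, -0.013, -0.026, -0.041, -0.056, -0.069, -0.08, -0.089, -0.098, -0.108, -0.122, -0.137, -0.153, -0.166, -0.176, -0.181, -0.182]
0.04 12 0.26 0.0 [-0.001, -0.005, -0.013, -0.028, -0.052, -0.081, -0.112, -0.14, -0.161, -0.174, -0.18, -0.182]
0.04 14 0.25 0.0 [-0.0, -0.002, -0.009, -0.022, -0.044, -0.072, -0.103, -0.131, -0.153, -0.167, -0.174, -0.177, -0.18, -0.182]
0.04 16 0.24 0.0 [-0.0, -0.0, -0.003, -0.011, -0.026, -0.047, -0.072, -0.097, -0.118, -0.134, -0.144, -0.151, -0.158, -0.166, -0.175, -0.182]
0.04 18 0.24 0.0 [0.0, 0.0, -0.002, -0.007, -0.018, -0.033, -0.05, -0.067, -0.082, -0.095, -0.105, -0.114, -0.125, -0.138, -0.152, -0.166, -0.176, -0.182]
0.04 20 0.24 0.0 [0.001, 0.001, -0.0, -0.005, -0.015, -0.029, -0.044, -0.059, -0.072, -0.082, -0.09, -0.1, -0.111, -0.125, -0.14, -0.156, -0.168, -0.177, -0.181, -0.182]
```

Request:
servo_tool([
  [[0, 0, 0.002, 0, 0.02], [-0.0018, -0.0009, 0.005, 0, 0.02], [-0.0079, -0.0043, 0.009, 0, 0.02], [-0.0185, -0.01, 0.013, 0, 0.02], [-0.0379, -0.0204, 0.017, 0, 0.02], [-0.0625, -0.0336, 0.021, 0, 0.02], [-0.0898, -0.0483, 0.025, 0, 0.02], [-0.1145, -0.0616, 0.028, 0, 0.02], [-0.1347, -0.0725, 0.03, 0, 0.02], [-0.1471, -0.0791, 0.03, 0, 0.02]],
])

```text
t: 5.6
tcp_pos: [0.3764, 0.0948, 0.3552]
orientation: [1.611, 2.695, 0.0]
force: [-0.7, -0.4, -6.0]
gripper_width: 0.0236
gripper_force: 98.7
```

Request:
servo_tool([
  [[-0.0062, -0.0033, 0, 0, 0.02], [-0.0097, -0.0052, 0, 0, 0.02], [-0.0114, -0.0062, 0, 0, 0.02], [-0.0132, -0.0071, 0, 0, 0.02], [-0.0132, -0.0071, 0, 0, 0.02]],
])

```text
t: 6.1
tcp_pos: [0.3655, 0.0885, 0.3542]
orientation: [-1.611, -2.697, 0.0]
force: [0.9, -0.4, -6.6]
gripper_width: 0.0235
gripper_force: 98.7
```

```bash
cat > meas.py <<'E'
from p import *
import pickle,sys
n=int(sys.argv[1]);Q=[]
for i in range(n):
    s=bot.read_state();Q.append((s,bot.camera("scene")))
pickle.dump(Q,open(sys.argv[2],"wb"))
t0,cF,cM,rF,rM=fit([s for s,_ in Q]);a=.24/.2266
t1=bot.read_state()["t"]
th=-a*(cM[0]*np.cos(w*(t1-t0))+cM[1]*np.sin(w*(t1-t0)));dth=-a*w*(-cM[0]*np.sin(w*(t1-t0))+cM[1]*np.cos(w*(t1-t0)))
s=Q[-1][0];print(t1,s["tcp_pos"],s["orientation"],"now",th.round(3),dth.round(3),"amp",round(a*np.hypot(*cM[:2]),3),"resid",(a*rM.std()).round(3),"ampF",np.hypot(*cF[:2]).round(3)/5.77,s["gripper_width"],s["gripper_force"])
E
python3 meas.py 18 seq2.pkl
```

```text
7.0 [0.36543028 0.08843297 0.3543165 ] [1.61132997e+00 2.69676264e+00 1.70591454e-04] now 0.035 -0.297 amp 0.055 resid 0.033 ampF 0.07989601386481804 0.023599625219568716 98.72354507446289
```

```bash
python3 - <<'E'
from p import *
v,u,m,e=plan(.035,-.297,20,0,.03)
s=np.arange(1,21)/20;y=-.316*(10*s**3-15*s**4+6*s**5)
P=np.outer(u,ex)+np.outer(y,ey);print(u.round(4).tolist());print(P[:10].round(4).tolist());print((P[10:]-P[9]).round(4).tolist())
E
```

```text
[-0.0006, -0.0018, -0.0033, -0.0047, -0.0056, -0.0056, -0.005, -0.0042, -0.0037, -0.0037, -0.0044, -0.0052, -0.0059, -0.0059, -0.0051, -0.0037, -0.0021, -0.0008, -0.0002, 0.0]
[[-0.0003, -0.0006], [-0.0003, -0.0032], [0.0011, -0.009], [0.0045, -0.0184], [0.0106, -0.0314], [0.0195, -0.048], [0.0308, -0.0678], [0.0438, -0.0903], [0.0577, -0.115], [0.0716, -0.1409]]
[[0.0134, -0.0262], [0.026, -0.0515], [0.0377, -0.0747], [0.0485, -0.0948], [0.0582, -0.111], [0.0662, -0.123], [0.0723, -0.131], [0.0761, -0.1354], [0.0778, -0.1371], [0.0782, -0.1374]]
```

Request:
servo_tool([
  [[-0.0003, -0.0006, 0, 0, 0.02], [-0.0003, -0.0032, 0, 0, 0.02], [0.0011, -0.009, 0, 0, 0.02], [0.0045, -0.0184, 0, 0, 0.02], [0.0106, -0.0314, 0, 0, 0.02], [0.0195, -0.048, 0, 0, 0.02], [0.0308, -0.0678, 0, 0, 0.02], [0.0438, -0.0903, 0, 0, 0.02], [0.0577, -0.115, 0, 0, 0.02], [0.0716, -0.1409, 0, 0, 0.02]],
])

```text
t: 8.0
tcp_pos: [0.4375, -0.0544, 0.3542]
orientation: [1.612, 2.696, -0.0]
force: [-0.0, 0.0, -7.4]
gripper_width: 0.0234
gripper_force: 98.7
```

Request:
servo_tool([
  [[0.0134, -0.0262, 0, 0, 0.02], [0.026, -0.0515, 0, 0, 0.02], [0.0377, -0.0747, 0, 0, 0.02], [0.0485, -0.0948, 0, 0, 0.02], [0.0582, -0.111, 0, 0, 0.02], [0.0662, -0.123, 0, 0, 0.02], [0.0723, -0.131, 0, 0, 0.02], [0.0761, -0.1354, 0, 0, 0.02], [0.0778, -0.1371, 0, 0, 0.02], [0.0782, -0.1374, 0, 0, 0.02]],
])

```text
t: 9.0
tcp_pos: [0.5152, -0.1898, 0.3543]
orientation: [-1.611, -2.697, -0.0]
force: [-0.4, -0.4, -7.2]
gripper_width: 0.0234
gripper_force: 98.7
```

```bash
python3 meas.py 27 seq3.pkl; python3 - <<'E'
import pickle,cv2,numpy as np
Q=pickle.load(open("seq3.pkl","rb"))
cv2.imwrite("pics/q3.png",np.hstack([cv2.resize(Q[i][1][120:280,150:260,::-1],None,fx=3,fy=3,interpolation=2) for i in(18,26)]))
E
```

```text
10.35 [ 0.5151876  -0.18988877  0.35427343] [-1.61144922e+00 -2.69679225e+00 -3.20128907e-05] now 0.008 0.069 amp 0.013 resid 0.023 ampF 0.02027729636048527 0.02339126880505808 98.71040940284729
```

View pics/q3.png

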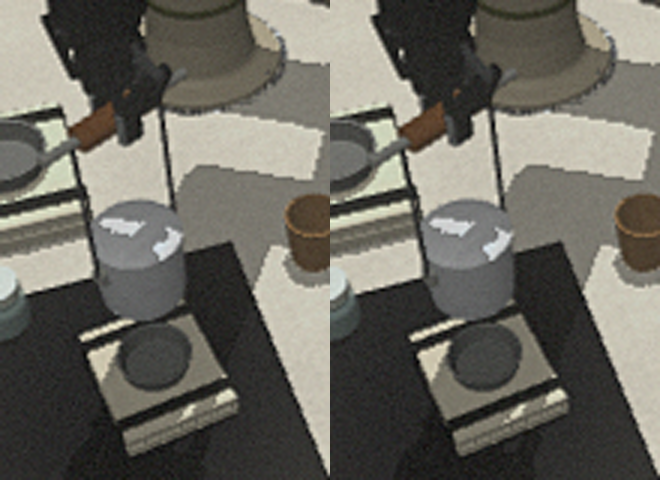

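The two frames, 0.4 s apart, show the kettle hanging still above the mould: pan at crop columns 95–184, bottom arc at row 318, cup rim centre near (155,355). I'll check this against the prediction for a centred kettle.

```bash
python3 - <<'E'
from ang import *
import pickle
Q=pickle.load(open("seq3.pkl","rb"));g=np.array([.5152,-.1899,.3733])
P=np.array([proj(C,g+np.r_[ex*.042*np.cos(a)+ey*.042*np.sin(a),-r]) for r in(.138,.225) for a in f_])
print("pred left,right,top,bottom",P[:,0].min(),P[:,0].max(),P[:60,1].min(),P[60:,1].max())
print("nozzle",proj(C,g-[0,0,.252]),"cup",proj(C,np.array([.515,-.19,.051])),proj(C,np.array([.515,-.19,.03])))
im=np.mean([q[1][120:280,150:260] for q in Q],0)
v=im.min(2)
print("row 210:",v[90,25:70].round().astype(int).tolist());print("col 197:",v[60:120,47].round().astype(int).tolist())
E
```

```text
pred left,right,top,bottom 179.37860022929362 212.47054629204777 185.36649269642143 227.7926096695218
nozzle [199.02094595 222.30581576] cup [201.31992347 236.60590988] [201.98356781 240.65894457]
row 210: [183, 185, 185, 185, 193, 157, 78, 36, 80, 98, 97, 98, 98, 98, 97, 98, 96, 94, 94, 94, 94, 97, 96, 96, 95, 95, 95, 94, 92, 92, 91, 88, 86, 84, 80, 78, 61, 41, 33, 34, 36, 36, 37, 36, 37]
col 197: [175, 175, 178, 178, 183, 177, 136, 106, 116, 119, 119, 119, 117, 142, 201, 145, 118, 124, 126, 128, 128, 125, 126, 128, 131, 132, 133, 138, 136, 106, 96, 97, 97, 97, 96, 96, 95, 95, 96, 98, 97, 97, 95, 94, 94, 93, 82, 32, 48, 69, 57, 58, 58, 58, 61, 67, 67, 65, 66, 65]
```

The pan's edges match the prediction within about 1 px (≈2 mm), and the swing is only 0.013 rad. I'll lower it gently and hold.

Request:
servo_tool([
  [[0, 0, -0.001, 0, 0.02], [0, 0, -0.003, 0, 0.02], [0, 0, -0.007, 0, 0.02], [0, 0, -0.013, 0, 0.02], [0, 0, -0.02, 0, 0.02], [0, 0, -0.027, 0, 0.02], [0, 0, -0.034, 0, 0.02], [0, 0, -0.038, 0, 0.02], [0, 0, -0.041, 0, 0.02], [0, 0, -0.042, 0, 0.02]],
])

```text
t: 11.35
tcp_pos: [0.5152, -0.1899, 0.312]
orientation: [-1.611, -2.697, -0.0]
force: [-0.3, 0.7, -6.7]
gripper_width: 0.0233
gripper_force: 98.7
```

```bash
python3 meas.py 40 seq4.pkl;python3 - <<'E'
import pickle,cv2,numpy as np
Q=pickle.load(open("seq4.pkl","rb"))
cv2.imwrite("pics/q4.png",np.hstack([cv2.resize(Q[i][1][120:280,150:260,::-1],None,fx=3,fy=3,interpolation=2) for i in(34,39)]))
E
```

```text
13.35 [ 0.51520934 -0.1898589   0.31230778] [1.61131165e+00 2.69685977e+00 3.22790681e-05] now 0.005 -0.033 amp 0.007 resid 0.03 ampF 0.03812824956672444 0.02343822990593455 98.71058821678162
```

View pics/q4.png

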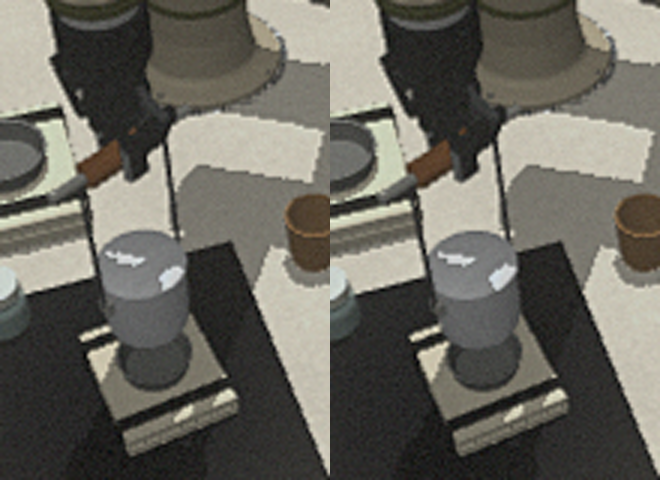

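The kettle hangs still above the cup with clear air under it: pan bottom at row 345, cup rim centre at (155,355). The fitted swing is 0.007 rad. I hold here.

Request:
servo_tool([
  [[0, 0, 0, 0, 0.02], [0, 0, 0, 0, 0.02], [0, 0, 0, 0, 0.02], [0, 0, 0, 0, 0.02], [0, 0, 0, 0, 0.02], [0, 0, 0, 0, 0.02], [0, 0, 0, 0, 0.02], [0, 0, 0, 0, 0.02], [0, 0, 0, 0, 0.02], [0, 0, 0, 0, 0.02]],
])

```text
t: 14.35
tcp_pos: [0.5152, -0.1899, 0.3123]
orientation: [-1.611, -2.697, 0.0]
force: [0.5, -0.4, -6.4]
gripper_width: 0.0232
gripper_force: 98.7
```

Request:
servo_tool([
  [[0, 0, 0, 0, 0.02], [0, 0, 0, 0, 0.02], [0, 0, 0, 0, 0.02], [0, 0, 0, 0, 0.02], [0, 0, 0, 0, 0.02], [0, 0, 0, 0, 0.02], [0, 0, 0, 0, 0.02], [0, 0, 0, 0, 0.02], [0, 0, 0, 0, 0.02], [0, 0, 0, 0, 0.02]],
])

```text
t: 15.35
tcp_pos: [0.5152, -0.1899, 0.3123]
orientation: [-1.611, -2.697, 0.0]
force: [-0.3, 0.3, -7.4]
gripper_width: 0.0239
gripper_force: 98.7
```

Request:
servo_tool([
  [[0, 0, 0, 0, 0.02], [0, 0, 0, 0, 0.02], [0, 0, 0, 0, 0.02], [0, 0, 0, 0, 0.02], [0, 0, 0, 0, 0.02], [0, 0, 0, 0, 0.02], [0, 0, 0, 0, 0.02], [0, 0, 0, 0, 0.02], [0, 0, 0, 0, 0.02], [0, 0, 0, 0, 0.02]],
])

```text
t: 16.35
tcp_pos: [0.5152, -0.1899, 0.3123]
orientation: [-1.611, -2.697, 0.0]
force: [-1.1, 0.0, -7.4]
gripper_width: 0.0237
gripper_force: 98.7
```

```bash
python3 meas.py 30 seq5.pkl; python3 - <<'E'
import pickle,cv2,numpy as np
Q=pickle.load(open("seq5.pkl","rb"));g=[cv2.cvtColor(q[1],cv2.COLOR_RGB2GRAY)[200:232,178:218].astype(np.float32) for q in Q]
w=cv2.createHanningWindow((40,32),cv2.CV_32F);print([tuple(np.round(cv2.phaseCorrelate(g[0],x,w)[0],2)) for x in g[::2]])
E
```

```text
17.85 [ 0.51520778 -0.18987175  0.31230269] [1.61128984e+00 2.69685433e+00 4.19945490e-05] now 0.005 0.02 amp 0.006 resid 0.032 ampF 0.020450606585788563 0.023237737580010055 98.70992302894592
[(np.float64(0.0), np.float64(0.0)), (np.float64(0.44), np.float64(-0.22)), (np.float64(2.32), np.float64(0.26)), (np.float64(1.38), np.float64(0.29)), (np.float64(1.91), np.float64(0.2)), (np.float64(1.03), np.float64(0.92)), (np.float64(2.74), np.float64(1.57)), (np.float64(3.62), np.float64(2.0)), (np.float64(1.43), np.float64(0.97)), (np.float64(1.24), np.float64(0.8)), (np.float64(0.79), np.float64(0.63)), (np.float64(2.3), np.float64(2.03)), (np.float64(0.46), np.float64(0.57)), (np.float64(7.63), np.float64(-1.93)), (np.float64(0.5), np.float64(0.41))]
```

Phase correlation is too noisy on this small patch, so I'll check stillness with the pan's edge instead.

```bash
python3 - <<'E'
import pickle,numpy as np
Q=pickle.load(open("seq5.pkl","rb"));o=[]
for s,im in Q:
    G=im.min(2).astype(float)[218:230].mean(0)[200:222];i=np.nonzero(G>65)[0][-1];o.append(200+i+(G[i]-65)/(G[i]-G[i+1]))
print(np.round(o,2))
E
```

```text
[212.85 213.   212.88 213.17 213.26 213.5  213.51 213.54 213.57 213.55
 213.6  213.54 213.43 213.42 213.15 213.27 213.1  213.11 213.08 213.08
 213.22 213.21 213.41 213.43 213.55 213.51 213.57 213.48 213.65 213.5 ]
```

```bash
python3 -c "
from workcell import bot
print(bot.job_done())"
```

```text
the job is handed in; nothing more can be done
None
```

I handed the job in with the kettle held still over the middle of the small white mould's filler cup, nozzle about 30 mm above the rim by calculation, residual swing about 0.005 rad, held 6.5 s; the hand-in gave no verdict.

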